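Pry open the snap-fit battery cover of a display lamp

TASK

The batteries of a display lamp are due for a check. Take the cranked flat lifter from its holder, push its toe into the notch under the snap-fit cover of the lamp base that has a notch, and tip the handle back to lever the cover up until it snaps free and springs open. Then set the lifter down on the worktop or back in its holder, and do not shift the conical flask behind.

Things in the scene. Friction and masses are not known exactly. Their poses are not given: they have to be found in the camera images.
- lamp_base: the lamp base to open: fixed white box 120 (along x) x 110 x 52 mm, grey cover 80 x 80 x 5 mm flush in the front part of its top, a small steel latch nose on the rim at each side of the cover, a notch in its front. Origin: centre of its underside; its front faces its -x. The other base looks alike but has four screws in its cover and no notch: leave it alone
- notch (a point): centre of the notch, in the plane of the front face: a slot 36 mm wide and 11 mm high right under the cover's front edge. Its bottom (the sill) lies 36 mm, the cover's underside 47 mm above the worktop; free for 55 mm inwards. The x axis points level into the slot, z up. The worktop is free for 100 mm in front of the notch
- cover (a joint): angle of the cover about its rear edge, 80 mm behind the front face: 0 shut, grows as the front edge rises, 0.8 rad fully open. Two sprung noses hold it down: it snaps free, with about 6 N at the front edge, once that edge has risen about 6 mm (0.07 rad); a weak spring then swings it open by itself
- lifter_grip (a point): mid-grip of the lifter, an upright flat bar on a flat foot, 120 g, standing in an open grey holder box (82 x 42 x 45 mm, floor 4 mm); lift it straight out. The point lies 85 mm above the foot's underside. Axes: z up the handle, x the way the toe points. Black grip 10 mm thick (x), 20 mm wide (y), 55 to 115 mm above the underside; steel shank 6 mm thick below
- lifter_toe (a point): middle of the toe's front edge, 50 mm ahead (x) of the handle's axis, 2.5 mm above the foot's underside; same axes. The foot is 5 mm thick, 20 mm wide and starts 14 mm behind the handle's axis. Toe 36 mm inside the notch and resting on the sill, the handle's top tipped back, away from the base, by about 0.35 rad about the sill's front edge frees the cover
- flask_mid_height (a point): centre, 100 mm up, of the conical glass flask, 115 mm wide and 201 mm tall, that stands loose behind the lamp bases
Mind the look-alikes: they are no part of the job. What is meant by the part that bears lifter_grip is not green, and is the smaller of those in its own colour.

How it is judged:
By the outcome, as a careful person would: the job done as asked, in the order asked, and still so for the second after the job is handed in, with the robot touching nothing.
It also fails if it takes over 48 s, if anything falls off the work surface, if the arm or the gripper's body presses on something with over 40 N, if the wrist force passes 120 N, or if a joint passes its speed limit or range.

ROBOT

A 7-joint arm with a two-finger parallel gripper is mounted at the origin on a cart in front of the work surface, level with it; the furniture and walls round the work are solid. World frame = base frame: x ahead of the robot, y to its left, z up, the work surface at z = 0. Lengths are in m, angles in rad, forces in N, time in s.
With the tool pointing down it reaches from about 0.4 to 0.85 m from the base axis. Payload 4.5 kg.
Tool frame: the origin (TCP) lies midway between the tips of the shut fingers; the grasp point (between the pads) lies 19 mm behind it (bot.tcp_to_grasp is the distance from the TCP to the grasp point, in m); z points along the fingers, x is the direction in which the jaws open and shut, and the axes are right-handed (so a half turn about z gives the same grasp; the last joint's range is limited). The gripper opens to 85 mm and grips with 20 to 120 N. Pads are 22 mm wide; open, the fingers measure 114 mm over their backs; the gripper's body (76 mm by 85 mm) begins 54 mm behind the grasp point. The pads swing forward as they close: fully open they stand 13 mm farther back than shut.
Start: joints at [1.355, 0.689, -0.195, 1.565, 0.157, 0.902, -0.215], TCP at [0.155, -0.606, 0.231] pointing down, gripper open.
Joint ranges: [-3.01, 3.01], [-0.46, 2.08], [-1.47, 1.51], [0.13, 2.56], [-1, 4.14], [0.04, 2.09], [-2.66, 2.66]. Speed limits (rad/s): [2.57, 2.57, 3.14, 3.14, 3.14, 3.14, 3.14].

INTERFACE

Orientations are given as a rotation vector (axis times angle).
In Python, from station import bot gives the robot as it stands. Calls block until the motion is done:
- bot.move_to(position, orientation): joint-space move of the TCP to a pose.
- bot.move_l(position, velocity=0.15, attitude=None, f_stop=None): straight line of the TCP; attitude=None keeps the orientation; velocity is the mean speed in m/s. With f_stop (N) it stops when the force on the tool has changed by that much, and returns True; else False.
- bot.set_joints(angles): joint-space move.
- bot.grip(opening): finger opening in m; the grip force is fixed at half the most; returns when the fingers have stopped.
- bot.pause(seconds).
- bot.inverse_kinematics(position, orientation): joint angles nearest the present ones, or None.
- bot.observe(): the state.
- bot.read_camera(name): name is "side" or "top"; returns the picture (480x640x3 uint8, red, green, blue); there is no depth.
- bot.calibration(name): a dict with "camera_matrix" (3x3 intrinsics, pixels), "world_from_camera" (4x4, takes a point from camera to world coordinates). Camera axes: x right, y up, looking along -z (the intrinsics and any distortion apply to the point x, -y, -z); pixel columns grow to the right and rows downward; lengths in m; the calibration is good to about 2 mm. A picture is of the moment at which its call begins. calibration takes no time and is no camera call.
A pose or a line that the arm cannot do raises bot.IKError and nothing moves.
- bot.close_job(): hands the job in, once; it reports no verdict.
Trained networks look in the newest picture that a camera, given by its name, has taken for a name from the list of things; names that differ only in an ending like _2 or _b are one class to them, and where a whole thing is asked for, a point or a joint stands for the part that bears it (a point fixed in the world has none). Each returns a list of dicts, best first, with "conf" (0 to 1); they miss things now and then, are a little off and sometimes report something else, mostly with a low value. They report only what shows in the picture. A call takes as long as a camera call. They do not tell look-alikes from the thing itself.
- bot.search_frame(thing, camera): "bbox" ([centre column, centre row, width, height] in pixels, round what is visible of it).
The state is a dict: "time_s": time; "q": joint angles; "dq": joint speeds; "tau": joint torques, N m; "eef_pos": TCP position; "tool_rot": TCP orientation; "wrist_force": force on the tool from outside, world axes, zero at the start; "moment": the same for the moment, N m; "width": finger opening in m.
Only numpy, scipy, OpenCV 4.12 (cv2) and the standard library are available. Lean on these libraries where they do the work, as an engineer would, in place of code of your own. Each camera call takes 0.05 s, during which the arm holds its last target.

## Working session

There is one attempt and no reset: what is moved stays moved. The work goes in short steps, each a Python script; the robot and the scene stay as the last script left them, time stands still between calls to the robot, and variables do not carry over. Pictures are saved under pics/ and viewed, and the job is handed in when it is done.

```bash
ls; mkdir -p pics
python3 - <<'E'
from station import bot
import cv2,numpy as np
np.set_printoptions(precision=4,suppress=True)
for c in ("side","top"):
    im=bot.read_camera(c); cv2.imwrite(f"pics/{c}0.png",im[:,:,::-1])
    k=bot.calibration(c); print(c,k)
    for t in ("lamp_base","notch","cover","lifter_grip","lifter_toe","flask_mid_height"):
        print(t,[(np.round(d["bbox"],1).tolist(),round(d["conf"],2)) for d in bot.search_frame(t,c)])
s=bot.observe();print(s)
E
```

```text
pics
side {'camera_matrix': array([[601.9035,   0.    , 311.3969],
       [  0.    , 601.9035, 249.891 ],
       [  0.    ,   0.    ,   1.    ]]), 'world_from_camera': array([[-0.3006,  0.7974, -0.5232, -0.1741],
       [-0.9536, -0.2595,  0.1524,  0.2576],
       [-0.0143,  0.5448,  0.8385,  1.2871],
       [ 0.    ,  0.    ,  0.    ,  1.    ]])}
lamp_base [([214.4, 275.2, 59.8, 61.3], 0.56)]
notch [([214.8, 274.2, 56.5, 61.4], 0.63)]
cover [([215.4, 274.6, 43.0, 35.2], 0.83)]
lifter_grip [([442.2, 290.4, 40.3, 42.0], 0.77), ([375.0, 322.0, 29.3, 29.3], 0.6), ([394.1, 283.8, 22.5, 24.9], 0.56)]
lifter_toe [([218.2, 274.8, 40.0, 36.8], 0.64), ([396.3, 282.6, 20.4, 26.0], 0.63), ([441.4, 287.4, 33.7, 44.6], 0.63)]
flask_mid_height [([252.7, 195.2, 47.6, 75.3], 0.88)]
top {'camera_matrix': array([[504.288 ,   0.    , 321.2078],
       [  0.    , 504.288 , 232.0165],
       [  0.    ,   0.    ,   1.    ]]), 'world_from_camera': array([[-0.0083,  0.9993, -0.0364,  0.5287],
       [-0.9998, -0.0075,  0.0197,  0.0619],
       [ 0.0194,  0.0365,  0.9991,  0.9966],
       [ 0.    ,  0.    , 
[... 233 characters left out ...]
.95), ([373.2, 329.6, 28.0, 43.9], 0.88)]
lifter_toe [([459.8, 325.3, 44.8, 31.8], 0.93), ([375.1, 331.6, 25.5, 41.5], 0.8), ([413.9, 284.9, 22.5, 34.1], 0.63)]
flask_mid_height [([274.8, 111.0, 56.4, 72.0], 0.58)]
{'time_s': 0.7, 'q': array([ 1.3548,  0.6891, -0.1946,  1.5653,  0.1573,  0.9025, -0.2151]), 'dq': array([-0.0007, -0.0013, -0.0008,  0.0007, -0.0021,  0.0007, -0.0024]), 'tau': array([  0.0003, -53.9422,  -1.2667, -15.8857,   0.01  ,   0.0014,
         0.    ]), 'eef_pos': array([ 0.1546, -0.6056,  0.2313]), 'tool_rot': array([ 2.4809, -1.9273,  0.0001]), 'wrist_force': array([ 0.0856, -0.6491, -0.7322]), 'moment': array([ 0.039 , -0.0258, -0.0068]), 'width': 0.08537790438715043}
```

View pics/side0.png

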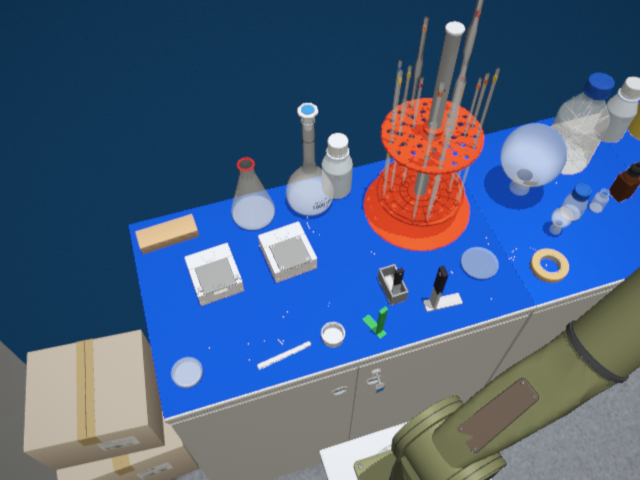

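View pics/top0.png

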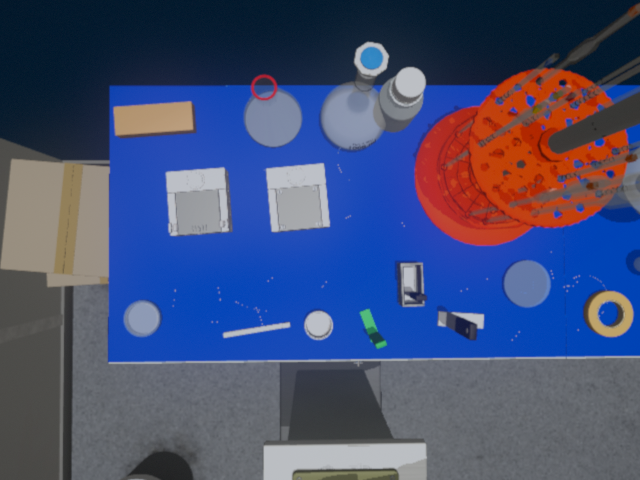

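Run:
```python
import cv2,numpy as np
a=cv2.imread("pics/side0.png");b=cv2.imread("pics/top0.png")
cv2.imwrite("pics/c1.png",cv2.resize(a[230:360,340:500],(800,650),interpolation=cv2.INTER_CUBIC)[:600])
cv2.imwrite("pics/c2.png",cv2.resize(b[255:375,340:500],(800,600),interpolation=cv2.INTER_CUBIC))
cv2.imwrite("pics/c3.png",cv2.resize(a[220:340,150:310],(800,600),interpolation=cv2.INTER_CUBIC))
cv2.imwrite("pics/c4.png",cv2.resize(b[150:270,140:300],(800,600),interpolation=cv2.INTER_CUBIC))
```

```text
(no output)
```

View pics/c1.png

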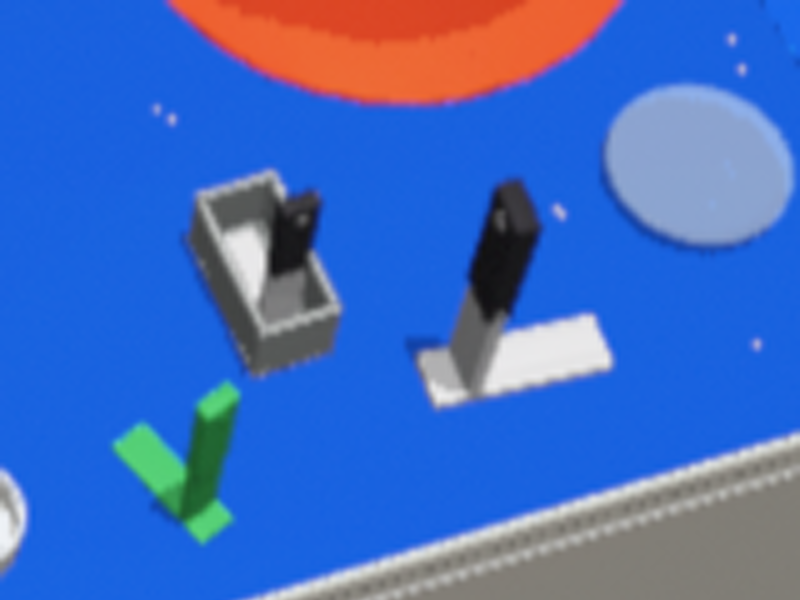

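View pics/c2.png

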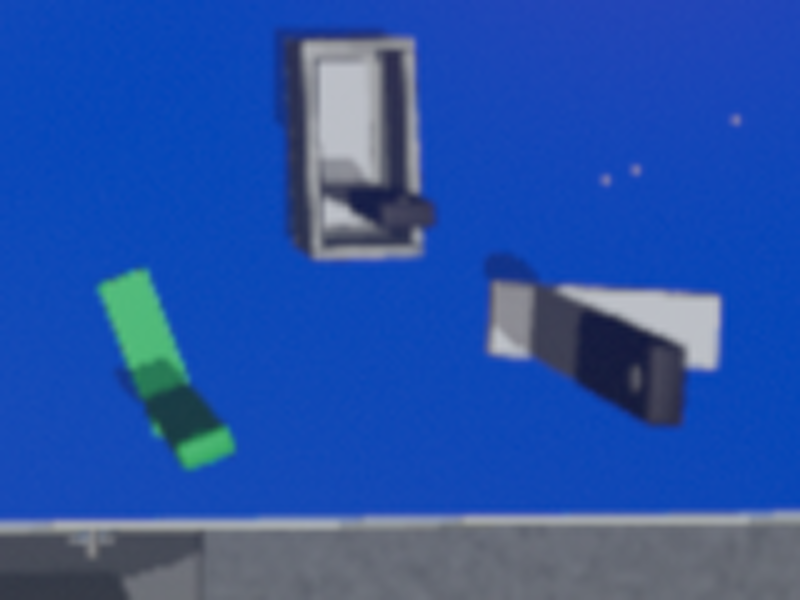

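View pics/c3.png

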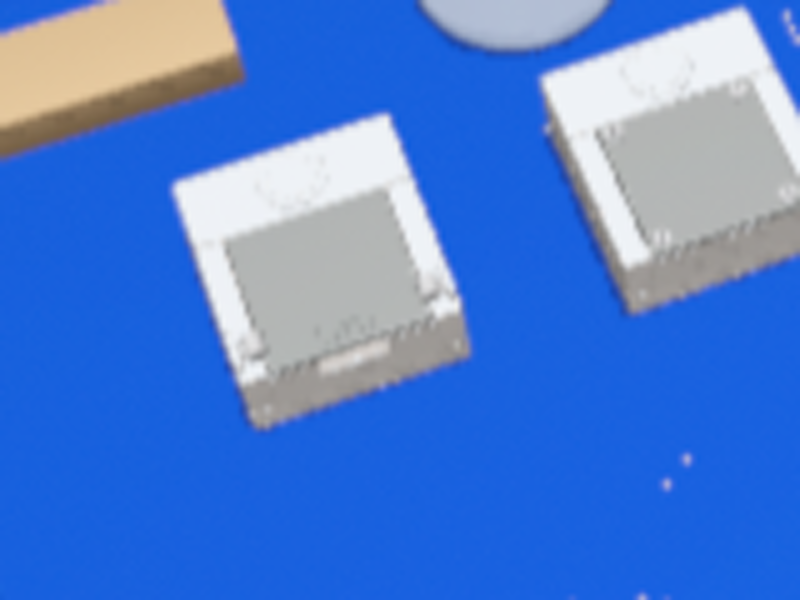

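View pics/c4.png

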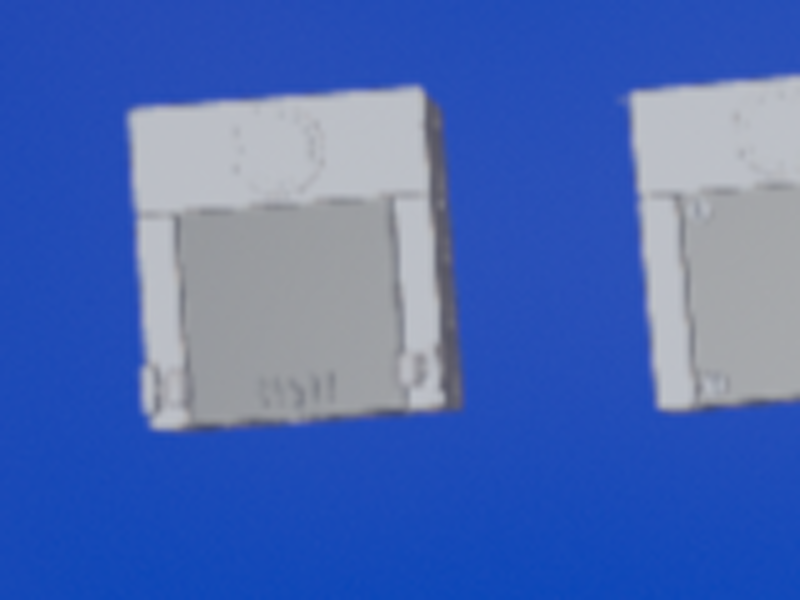

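Only the left base has the notch (side view ≈(221,291)); the right one has screws. The lifter in the holder is black and the smaller of the two black ones. It stands in the grey box, with its handle top at ≈(421,297) in the top view and its toe pointing up the image (+x). I'll fit the poses next.

```bash
cat > h.py <<'E'
import numpy as np
from scipy.optimize import least_squares
from scipy.spatial.transform import Rotation as R
np.set_printoptions(precision=4,suppress=True)
def proj(c,P,cal):
    k=cal[c];T=np.linalg.inv(k["world_from_camera"])
    p=np.c_[P,np.ones(len(P))]@T.T
    q=np.c_[p[:,0],-p[:,1],-p[:,2]]@k["camera_matrix"].T
    return q[:,:2]/q[:,2:]
def ray(c,uv,z,cal):
    k=cal[c];W=k["world_from_camera"];d=np.linalg.inv(k["camera_matrix"])@[uv[0],uv[1],1]
    d=W[:3,:3]@[d[0],-d[1],-d[2]];o=W[:3,3];return o+d*(z-o[2])/d[2]
def fit(local,obs,cal,x0):
    local=np.array(local,float)
    def f(x):
        Rz=R.from_euler('z',x[2]).as_matrix();P=local@Rz.T+[x[0],x[1],0]
        return np.concatenate([(proj(c,P[list(idx)],cal)-uv).ravel() for c,idx,uv in obs])
    s=least_squares(f,x0);return s.x,s.fun.reshape(-1,2)
E
python3 - <<'E'
from station import bot
from h import *
cal={c:bot.calibration(c) for c in("top","side")}
cr=lambda p,o:(np.array(p)+.5)/5-.5+o
# lamp: BL,BR,FR,FL ; y left +
L=[(.06,.055,.052),(.06,-.055,.052),(-.06,-.055,.052),(-.06,.055,.052)]
ot=("top",range(4),cr([(130,110),(421,88),(445,408),(152,430)],(140,150)))
os=("side",range(4),cr([(173,184),(388,114),(465,308),(243,382)],(150,220)))
for o in([ot],[os],[ot,os]):
    x,r=fit(L,o,cal,[.6,.3,0]);print("lamp",x,np.abs(r).max(),np.abs(r).mean())
H=[(.041,.021,.045),(.041,-.021,.045),(-.041,-.021,.045),(-.041,.021,.045)]
ot=("top",range(4),cr([(302,40),(414,38),(422,256),(313,258)],(340,255)))
os=("side",range(4),cr([(197,193),(272,172),(340,308),(262,334)],(340,230)))
for o in([ot],[os],[ot,os]):
    x,r=fit(H,o,cal,[.4,-.1,0]);print("holder",x,np.abs(r).max(),np.abs(r).mean())
print("handle top",ray("top",cr((410,212),(340,255)),.119,cal),ray("side",cr((299,198),(340,230)),.119,cal))
for c,u in(("top",(273,118)),("side",(252.7,215))): print("flask",ray(c,u,0.03,cal))
E
```

```text
lamp [0.6222 0.275  0.0707] 0.3582993303324713 0.18974236715669335
lamp [0.6189 0.2742 0.0769] 0.49131248990374843 0.2009684822552309
lamp [0.6212 0.2747 0.0729] 0.9552088402701315 0.48825321322255455
holder [ 0.4635 -0.1278  0.0247] 0.2834327489794646 0.174363763630339
holder [ 0.4602 -0.1275  0.0222] 0.6667840709095572 0.3990216917034104
holder [ 0.4624 -0.1278  0.0238] 1.3701844255375022 0.5148974540394953
handle top [ 0.4461 -0.1292  0.119 ] [ 0.4436 -0.1283  0.119 ]
flask [0.7848 0.1341 0.03  ]
flask [0.7604 0.1414 0.03  ]
```

Run:
```python
import cv2,numpy as np
a=cv2.imread("pics/side0.png");b=cv2.imread("pics/top0.png")
A=cv2.resize(a[260:310,375:415],(480,600),interpolation=cv2.INTER_CUBIC)
B=cv2.resize(b[260:310,395:430],(320,457),interpolation=cv2.INTER_CUBIC)
o=np.zeros((600,800,3),np.uint8);o[:,:480]=A;o[:457,480:]=B
cv2.imwrite("pics/c5.png",o)
```

```text
(no output)
```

View pics/c5.png

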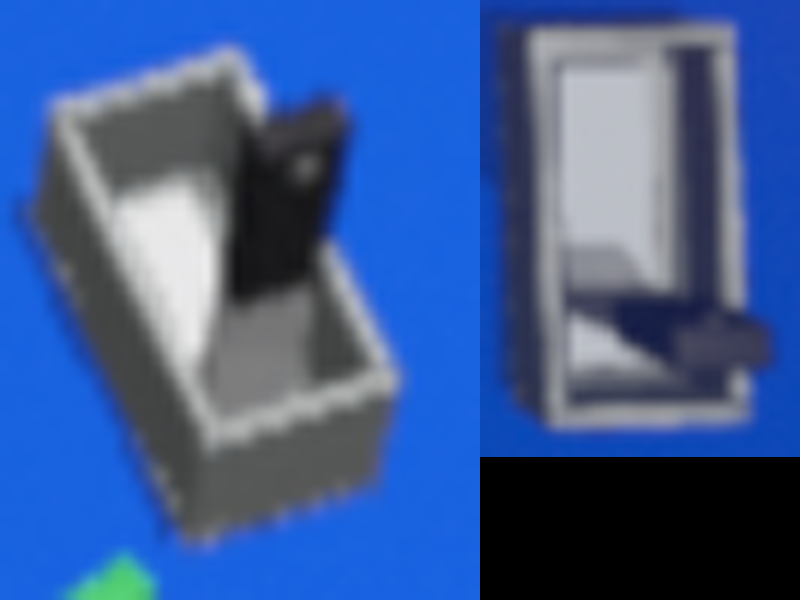

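```bash
cat >> h.py <<'E'
LX,LY,LYAW=0.6208,0.2746,0.073
G=0.019
def lampR(th=0):  # lamp frame, tipped back th
    return R.from_euler('z',LYAW)*R.from_euler('y',-th)
N=np.array([LX,LY,0])+R.from_euler('z',LYAW).apply([-.06,0,0])
def tool(base,flip):
    r=base*R.from_euler('z',np.pi if flip else 0)*R.from_euler('x',np.pi)
    return r
def pose_from_grip(p,base,flip,h=0.085):
    """p: lifter grip point, base: lifter rotation -> TCP, rotvec"""
    r=tool(base,flip); return np.array(p)+r.apply([0,0,G]), r.as_rotvec()
def lever(depth,zfoot,th,flip):
    """toe depth into notch; foot underside height at pivot before tipping"""
    b=lampR(th); piv=N+[0,0,zfoot]
    return pose_from_grip(piv+b.apply([depth-.05,0,.085]),b,flip)
HX=np.array([.445,-.1287]);HYAW=.024
E
python3 - <<'E'
from station import bot
from h import *
print(N,bot.tcp_to_grasp)
for fl in(0,1):
    hb=R.from_euler('z',HYAW)
    for n,(p,o) in dict(above=pose_from_grip([*HX,.22],hb,fl),g=pose_from_grip([*HX,.089],hb,fl),pre=lever(-.03,.0385,0,fl),ins=lever(.036,.0385,0,fl),t=lever(.036,.036,.25,fl),t2=lever(.036,.036,.5,fl)).items():
        print(fl,n,p,bot.inverse_kinematics(p,o))
print(bot.observe()["time_s"])
E
```

```text
[0.561  0.2702 0.    ] 0.0187
0 above [ 0.445  -0.1287  0.201 ] [ 0.4979  0.5656 -0.4871  2.0622  0.4488  0.6165 -0.2729]
0 g [ 0.445  -0.1287  0.07  ] [ 0.297   0.7918 -0.1859  2.1691  0.614   0.2304 -0.4119]
0 pre [0.4812 0.2644 0.1045] [-0.5851  0.7789 -0.0022  1.9084  0.0036  0.4543 -0.5169]
0 ins [0.547  0.2692 0.1045] [-0.3098  0.8588 -0.4014  1.7091  0.4926  0.6757 -0.904 ]
0 t [0.5311 0.268  0.0965] [-0.7953  0.8185  0.3009  2.0129 -0.6723  0.1467  0.1199]
0 t2 [0.5171 0.267  0.0872] [-0.0559  1.1813 -1.257   2.2169  1.8569  1.3849 -2.2457]
1 above [ 0.445  -0.1287  0.201 ] [-0.0652  0.5671  0.3886  2.0898 -0.3967  0.5547 -2.5081]
1 g [ 0.445  -0.1287  0.07  ] [ 0.0752  0.8047  0.1755  2.1799 -0.6581  0.2072 -2.2724]
1 pre [0.4812 0.2644 0.1045] [ 0.0453  1.1096 -1.2579  1.8755  1.1893  1.1631  1.5382]
1 ins [0.547  0.2692 0.1045] [ 0.0547  1.1555 -1.2581  1.6891  1.1715  1.2376  1.7146]
1 t [0.5311 0.268  0.0965] [ 0.0294  1.1271 -1.2571  1.9708  1.5155  1.185   1.3094]
1 t2 [0.5171 0.267  0.0872] [-0.0559  1.1813 -1.257   2.2169  1.8569  1.3849  0.8959]
0.7
```

Run:
```python
from station import bot
from h import *
import cv2
hb=R.from_euler('z',HYAW)
p,o=pose_from_grip([*HX,.20],hb,0)
bot.move_to(p,o)
for c in("top","side"): cv2.imwrite(f"pics/{c}1.png",bot.read_camera(c)[:,:,::-1])
p,o=pose_from_grip([*HX,.089],hb,0)
print(bot.move_l(p,.08,f_stop=8))
s=bot.observe();print(s["eef_pos"],s["q"],s["wrist_force"],s["time_s"])
w=bot.grip(0.0);s=bot.observe();print(w,s["width"],s["wrist_force"],s["time_s"])
for c in("top","side"): cv2.imwrite(f"pics/{c}2.png",bot.read_camera(c)[:,:,::-1])
a=cv2.imread("pics/side2.png")[180:330,300:500];b=cv2.imread("pics/top2.png")[180:330,300:500]
cv2.imwrite("pics/d2.png",np.hstack([cv2.resize(a,(400,300)),cv2.resize(b,(400,300))]))
```

```text
False
[ 0.4453 -0.1288  0.0704] [ 0.3138  0.7924 -0.2129  2.1681  0.6738  0.2434 -0.472 ] [ 0.2903  0.2645 -0.5045] 4.3583
False 0.009099485335355914 [0.3605 0.6534 0.4982] 5.0333
```

View pics/d2.png

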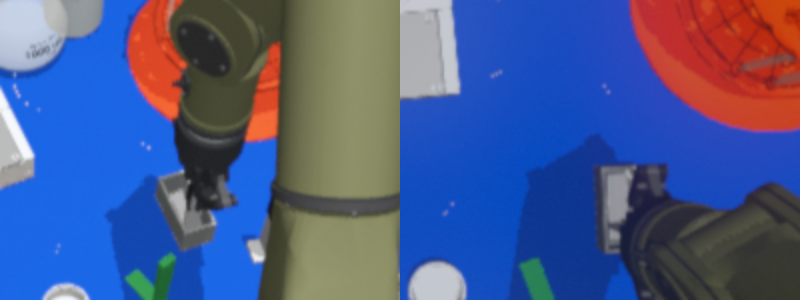

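The gripper holds the lifter (width 9 mm, grip 10 mm thick). Next I'll lift it, then plan the transfer.

Run:
```python
from station import bot
from h import *
import cv2
hb=R.from_euler('z',HYAW)
p,o=pose_from_grip([*HX,.21],hb,0)
print(bot.move_l(p,.12))
s=bot.observe();print(s["eef_pos"],s["q"],s["width"],s["wrist_force"],s["moment"],s["time_s"])
for fl in(0,1):
  for a in((-.03,.13,0),(-.03,.0385,0),(.036,.0385,0),(.036,.036,.2,),(.036,.036,.35),(.036,.036,.5)):
    p,o=lever(*a,fl);print(fl,a,p,bot.inverse_kinematics(p,o))
cv2.imwrite("pics/side3.png",bot.read_camera("side")[:,:,::-1])
```

```text
False
[ 0.4445 -0.1287  0.1904] [ 0.492   0.5834 -0.4804  2.074   0.4736  0.5921 -0.2966] 0.009457986690062462 [-0.8436  0.37   -0.9209] [0.0649 0.0321 0.006 ] 6.2917
0 (-0.03, 0.13, 0) [0.4812 0.2644 0.196 ] [-0.3167  0.664  -0.4487  1.8265  0.4062  0.743  -0.9129]
0 (-0.03, 0.0385, 0) [0.4812 0.2644 0.1045] [-0.3688  0.798  -0.3674  1.8967  0.5217  0.5423 -1.0158]
0 (0.036, 0.0385, 0) [0.547  0.2692 0.1045] [-0.3084  0.8592 -0.404   1.709   0.4955  0.6767 -0.9065]
0 (0.036, 0.036, 0.2) [0.5342 0.2683 0.0979] [-0.5454  0.7917 -0.0882  1.9477  0.6253  0.2811 -1.1211]
0 (0.036, 0.036, 0.35) [0.5253 0.2676 0.0932] [ 0.0026  1.1359 -1.2567  2.074   1.6613  1.2319 -2.006 ]
0 (0.036, 0.036, 0.5) [0.5171 0.267  0.0872] [-0.0559  1.1813 -1.257   2.2169  1.8569  1.3849 -2.2457]
1 (-0.03, 0.13, 0) [0.4812 0.2644 0.196 ] [ 0.0573  0.9343 -1.2556  1.808   0.9743  1.1789  1.6904]
1 (-0.03, 0.0385, 0) [0.4812 0.2644 0.1045] [ 0.0453  1.1096 -1.2579  1.8755  1.1893  1.1631  1.5382]
1 (0.036, 0.0385, 0) [0.547  0.2692 0.1045] [ 0.0547  1.1555 -1.2581  1.6891  1.1715  1.2376  1.7146]
1 (0.036, 0.036, 0.2) [0.5342 0.2683 0.0979] [ 0.0391  1.128  -1.2574  1.9171  1.4422  1.1776  1.3961]
1 (0.036, 0.036, 0.35) [0.5253 0.2676 0.0932] [-0.5371  0.7968 -0.1945  2.1016  1.7185  0.3314  0.8847]
1 (0.036, 0.036, 0.5) [0.5171 0.267  0.0872] [-0.0559  1.1813 -1.257   2.2169  1.8569  1.3849  0.8959]
```

View pics/side3.png

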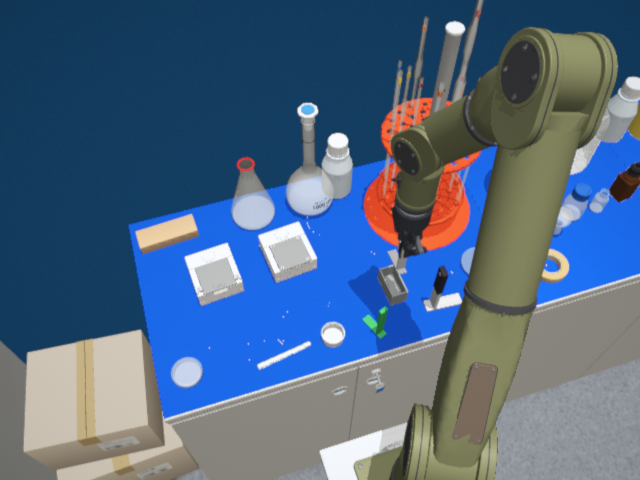

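Run:
```python
from station import bot
from h import *
import cv2
p,o=lever(-.05,.14,0,0)
bot.move_to(p,o)
s=bot.observe();print(s["eef_pos"],p,s["q"],s["width"],s["time_s"])
p1,o1=lever(-.05,.14,0,1)
q=bot.inverse_kinematics(p1,o1);print(q)
for c in("top","side"): cv2.imwrite(f"pics/{c}4.png",bot.read_camera(c)[:,:,::-1])
for a in((.036,.036,.35),(.036,.036,.5)):
    for fl in (0,1): print(bot.inverse_kinematics(*lever(*a,fl)))
```

```text
[0.4618 0.2609 0.2056] [0.4612 0.2629 0.206 ] [-0.3236  0.6292 -0.4534  1.8696  0.3971  0.7343 -0.9306] 0.009204305899617026 7.8
[-0.3253  0.629  -0.4555  1.8688  0.3967  0.734  -0.9309]
[-0.1717  0.9255 -0.8307  2.0823  1.6371  0.8184 -2.0811]
[-0.2512  0.8764 -0.6795  2.0864  1.6389  0.692   1.032 ]
[-0.0559  1.1813 -1.257   2.2169  1.8569  1.3849 -2.2457]
[-0.4007  0.8793 -0.53    2.2338  2.0195  0.7608  0.5566]
```

View pics/side4.png

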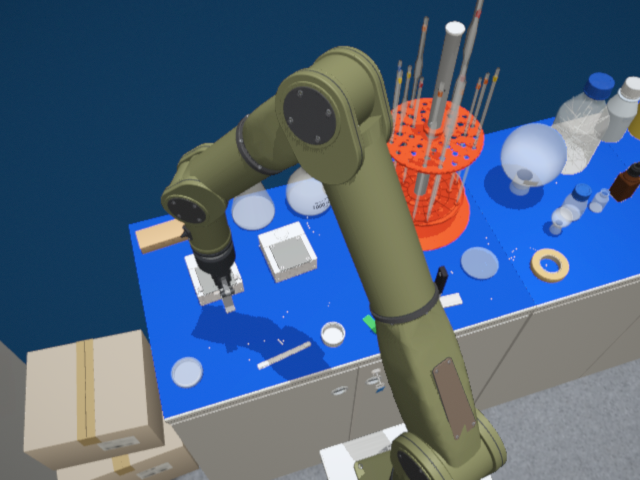

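View pics/top4.png

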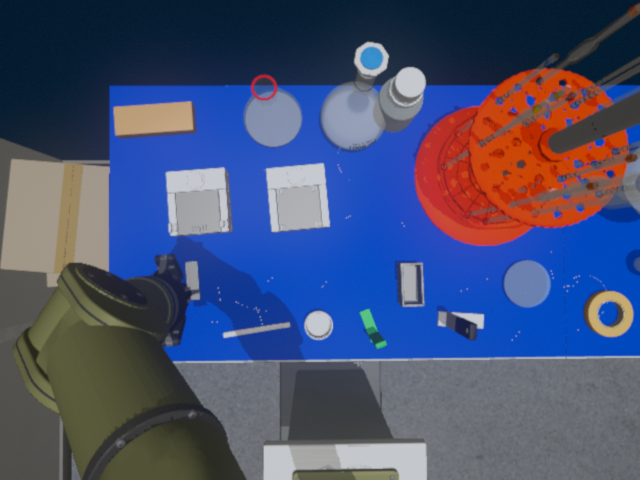

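Run:
```python
from station import bot
from h import *
import cv2
q=[0.0573,0.9343,-1.2556,1.808,0.9743,1.1789,1.6904-np.pi]
bot.set_joints(q)
s=bot.observe();print(s["eef_pos"],s["q"],s["width"],s["time_s"])
p,o=lever(-.03,.0385,0,0)
print(bot.move_l(p,.12,attitude=o,f_stop=10))
s=bot.observe();print(s["eef_pos"]-p,s["q"],s["wrist_force"],s["time_s"])
cal={c:bot.calibration(c) for c in("top","side")}
b=lampR();g=N+[0,0,.0385]
P=g+b.apply([[-.03,.01,.005],[-.03,-.01,.005],[-.03,0,.005]])
for c in("top","side"):
    im=bot.read_camera(c)[:,:,::-1].copy();uv=proj(c,P,cal);print(uv)
    x,y=uv[2].astype(int);x0,y0=x-60,y-50
    z=cv2.resize(im[y0:y0+80,x0:x0+100],(800,640),interpolation=cv2.INTER_CUBIC)[:600]
    for u in uv: cv2.circle(z,tuple(((u+.5-[x0,y0])*8).astype(int)),4,(0,0,255),-1)
    cv2.imwrite(f"pics/{c}5.png",z)
for a in((.036,.036,.2,),(.036,.036,.35),(.036,.036,.5)): print(bot.inverse_kinematics(*lever(*a,0)))
```

```text
[0.481  0.2635 0.1956] [ 0.0578  0.9339 -1.2534  1.8086  0.9727  1.1779 -1.4501] 0.009148974180224928 8.6833
False
[0.0002 0.0006 0.0007] [ 0.0143  1.0521 -1.1575  1.8764  1.1387  1.0672 -1.5653] [ 0.6884 -0.0489 -0.0458] 9.6
[[196.4324 250.5091]
 [207.0869 249.6455]
 [201.7609 250.0772]]
[[220.1554 301.6412]
 [228.3232 298.7994]
 [224.2448 300.2184]]
[-0.0219  1.0272 -1.0731  1.92    1.3787  0.9931 -1.7262]
[-0.101   0.9867 -0.9795  2.0789  1.641   0.9526 -2.055 ]
[-0.2063  0.988  -0.8867  2.2239  1.9069  1.0331 -2.4013]
```

View pics/side5.png

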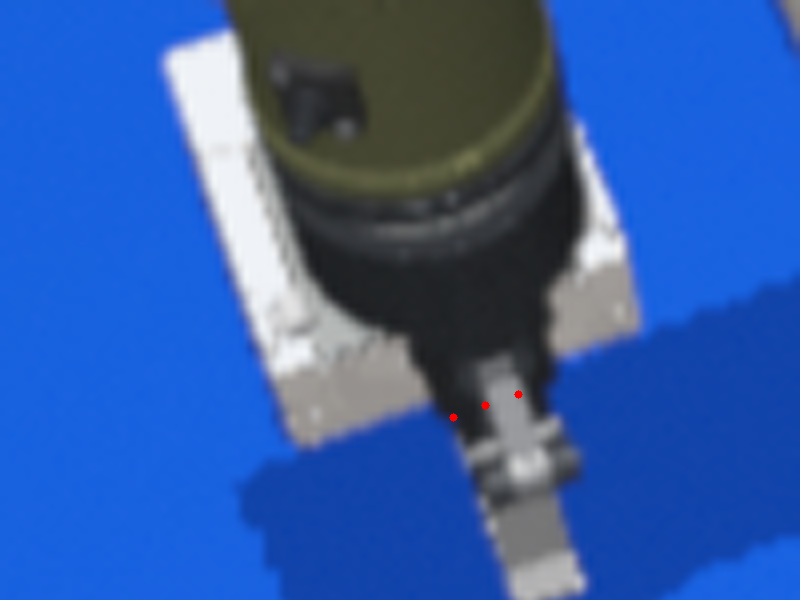

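View pics/top5.png

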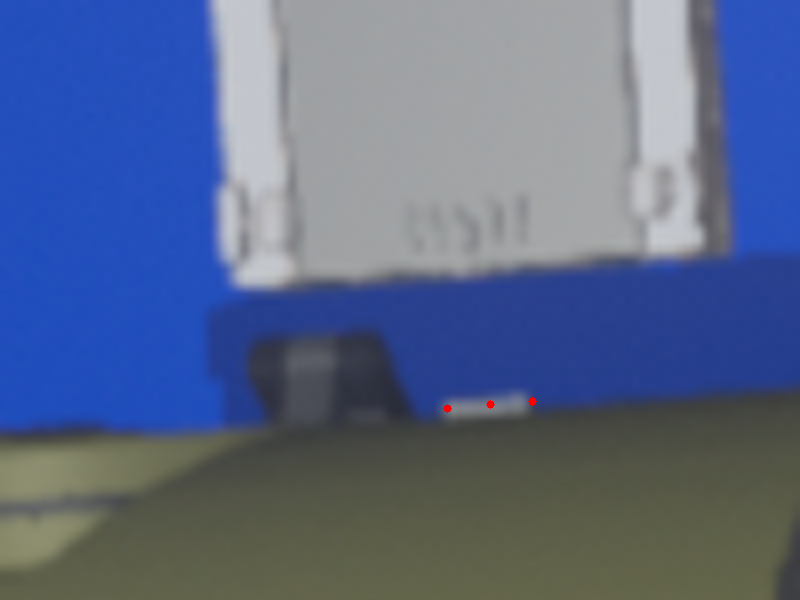

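The toe in the top view (≈(201,250)) is where the model predicts and lines up with the middle of the cover. I'll push it in now.

Run:
```python
from station import bot
from h import *
p,o=lever(.036,.0385,0,0)
print(bot.move_l(p,.05,attitude=o,f_stop=6))
s=bot.observe();print(s["eef_pos"]-p,s["wrist_force"],s["moment"],s["time_s"])
```

```text
False
[-0.0003  0.      0.    ] [ 0.2872 -0.1463 -1.5702] [ 0.0087 -0.0287 -0.0038] 11.1667
```

Run:
```python
from station import bot
from h import *
p,o=lever(.036,.033,0,0)
p0=bot.observe()["eef_pos"]
print(bot.move_l(p,.01,attitude=o,f_stop=3))
s=bot.observe();print(s["eef_pos"]-p,s["eef_pos"]-p0,s["wrist_force"],s["moment"],s["time_s"])
```

```text
True
[-0.0001  0.0001  0.003 ] [ 0.0002  0.0001 -0.0025] [-0.1188  0.4289  4.6918] [-0.0826 -0.0202  0.0052] 11.5333
```

The sill contact came at exactly 36 mm. Next I'll tip the handle back in steps.

Run:
```python
from station import bot
from h import *
import cv2
for th in np.arange(.06,.37,.06):
    p,o=lever(.036,.0363,th,0)
    f=bot.move_l(p,.03,attitude=o,f_stop=50)
    s=bot.observe();print(round(th,2),f,s["eef_pos"]-p,s["wrist_force"],s["moment"],s["q"][[5,6]],s["width"],s["time_s"])
    if f: break
for c in("top","side"):
    im=bot.read_camera(c)[:,:,::-1];a=im[150:270,140:300] if c=="top" else im[220:340,150:310]
    cv2.imwrite(f"pics/{c}6.png",cv2.resize(a,(800,600),interpolation=cv2.INTER_CUBIC))
```

```text
0.06 False [-0.0007 -0.0004 -0.0002] [ 0.0522 -0.6145 -1.3629] [-0.0175  0.0816  0.0225] [ 1.0889 -1.4758] 0.009379430463967518 11.8
0.12 False [ 0.0002 -0.0004 -0.0003] [ 0.4088  0.3881 -1.6319] [ 0.0144  0.1582 -0.0353] [ 1.0453 -1.5739] 0.008907579967714496 12.0833
0.18 False [ 0.0004 -0.0002 -0.0002] [ 1.0582  0.4736 -0.8087] [-0.075   0.246  -0.0145] [ 1.0118 -1.6836] 0.009583152925222825 12.3667
0.24 False [-0.0007 -0.0003 -0.0008] [-2.4436 -0.2431 -4.1579] [-0.0414  1.6321  0.0525] [ 0.9923 -1.8038] 0.008960953437227907 12.65
0.3 False [0.0011 0.0002 0.0003] [ 0.4227  0.3264 -1.8515] [-0.0396  0.3811 -0.0225] [ 0.9945 -1.9321] 0.009142845563763284 12.9333
0.36 False [0.0009 0.0001 0.0003] [ 0.0479  0.6088 -1.5759] [ 0.0154  0.4814 -0.0569] [ 1.017  -2.0602] 0.009164508296337371 13.2167
```

View pics/top6.png

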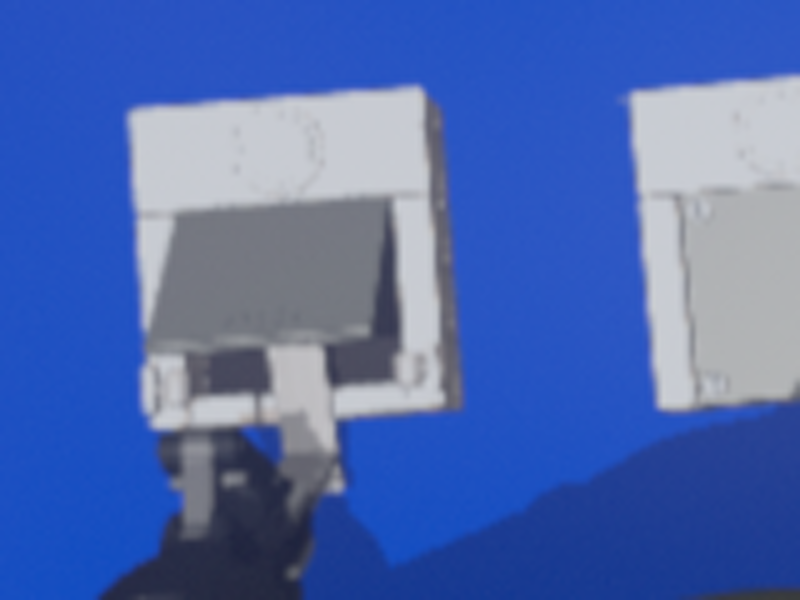

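View pics/side6.png

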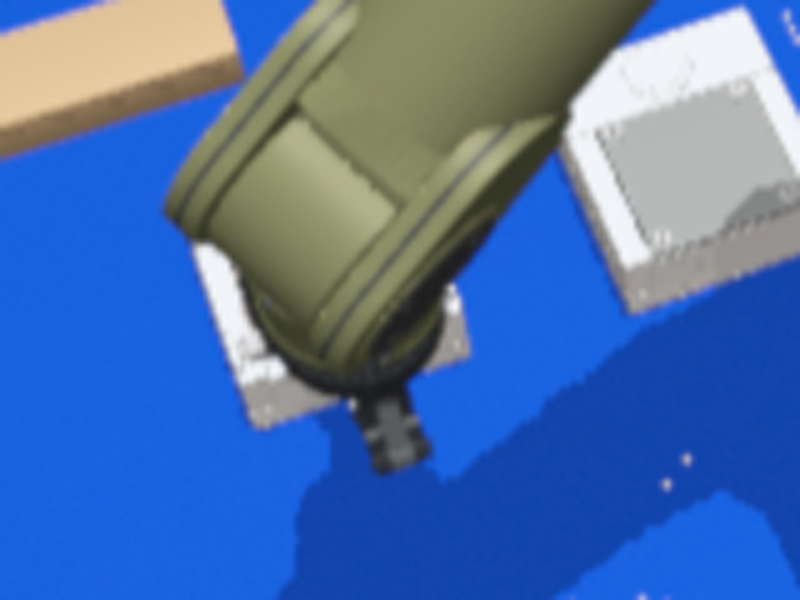

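The cover stands open in the top view, with its front edge at about (193,218), and the lifter's toe is clear below it. Now I'll withdraw, set the lifter upright and put it on the worktop.

Run:
```python
from station import bot
from h import *
import cv2
def go(a,v,**k):
    p,o=lever(*a,0);f=bot.move_l(p,v,attitude=o,**k)
    s=bot.observe();print(a,f,s["eef_pos"]-p,s["wrist_force"],s["q"],s["time_s"]);return f
go((.036,.0395,.36),.04,f_stop=15)
go((-.03,.045,.36),.08,f_stop=15)
go((-.04,.05,0),.08)
go((-.04,.004,0),.08,f_stop=15)
print(go((-.04,-.005,0),.015,f_stop=4))
cv2.imwrite("pics/top7.png",bot.read_camera("top")[:,:,::-1])
cv2.imwrite("pics/side7.png",bot.read_camera("side")[:,:,::-1])
```

```text
(0.036, 0.0395, 0.36) False [0.0006 0.0001 0.0005] [ 0.5699 -0.3491 -1.2691] [-0.0764  1.0097 -1.0429  2.085   1.652   1.0158 -2.0578] 13.5667
(-0.03, 0.045, 0.36) False [0.0005 0.0001 0.0001] [ 0.5425  0.2619 -1.3009] [-0.1429  1.035  -1.0572  2.2456  1.7439  1.0813 -2.3067] 14.5167
(-0.04, 0.05, 0) False [-0.0004 -0.0004 -0.0003] [-0.2403  0.2202 -1.8707] [ 0.0073  1.0155 -1.1424  1.8998  1.1091  1.0427 -1.5683] 15.3083
(-0.04, 0.004, 0) False [-0.      0.0004  0.0001] [-0.2078  1.2146 -1.5497] [-0.0161  1.0805 -1.0904  1.919   1.2008  0.9952 -1.629 ] 16.0333
(-0.04, -0.005, 0) True [0.0002 0.0002 0.005 ] [ 0.1119 -0.7021  4.3754] [-0.018   1.0864 -1.0856  1.9205  1.2103  0.9913 -1.6353] 16.4333
True
```

View pics/top7.png

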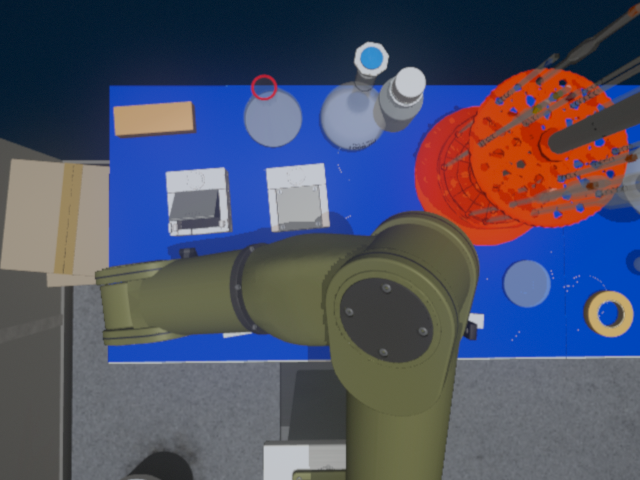

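View pics/side7.png

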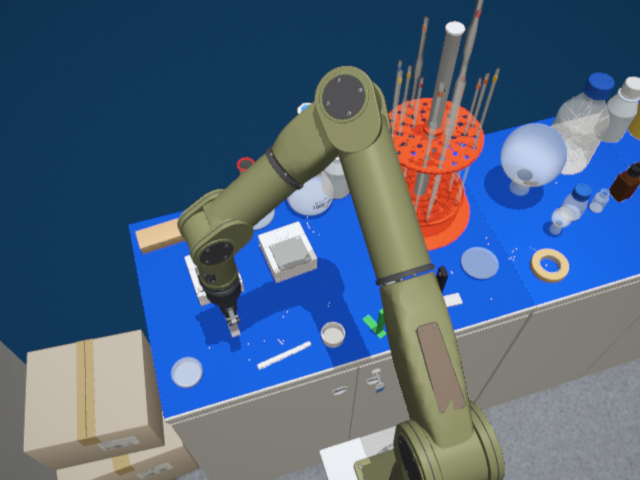

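Run:
```python
from station import bot
from h import *
import cv2
bot.grip(0.05); bot.pause(.3)
s=bot.observe();print(s["width"],s["wrist_force"])
p,o=lever(-.04,.16,0,0); print(bot.move_l(p,.12,attitude=o,f_stop=8))
bot.move_to([.42,-.05,.35],tool(R.from_euler('z',0),0).as_rotvec())
s=bot.observe();print(s["eef_pos"],s["wrist_force"],s["time_s"])
for c in("top","side"): cv2.imwrite(f"pics/{c}8.png",bot.read_camera(c)[:,:,::-1])
```

```text
0.049707230918159886 [-0.5299 -0.5683 -0.2511]
False
[ 0.4202 -0.0491  0.3499] [1.2082 0.8415 0.1962] 20.075
```

View pics/top8.png

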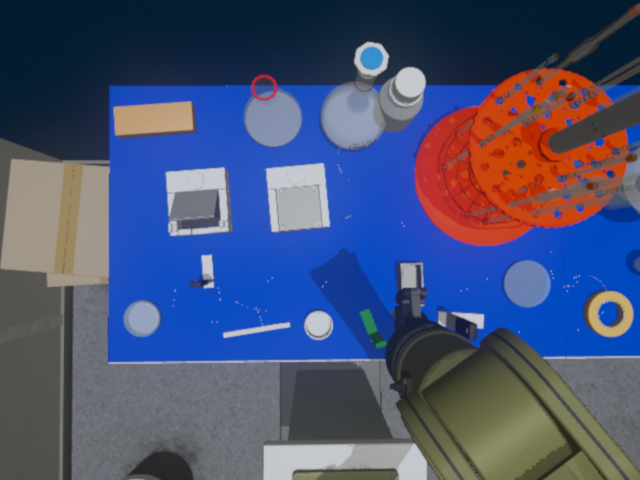

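View pics/side8.png

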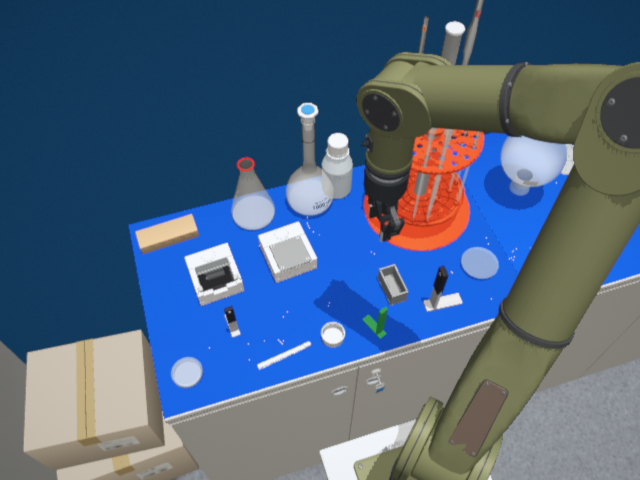

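The cover is open (top view ≈(196,205)), the lifter stands upright at (207,272), and the flask is unmoved with its rim still at (264,87). I'll hand the job in.

Run:
```python
from station import bot
import cv2,numpy as np
a=cv2.imread("pics/top0.png").astype(int)[80:155,235:305];b=cv2.imread("pics/top8.png").astype(int)[80:155,235:305]
print("flask diff",abs(a-b).mean(),abs(a-b).max())
print(bot.close_job())
```

```text
flask diff 6.660444444444445 10
the job is handed in; nothing more can be done
None
```

The cover of the notched lamp base snapped free and stands open, and the lifter is upright on the worktop in front of that base. I handed the job in after about 20 s on the robot's clock, well inside the 48 s limit.

- **Lifter:** I took the black one out of the grey holder and pushed its toe 36 mm into the notch. The foot touched the sill at 36 mm, as specified.
- **Cover:** I tipped the handle back to 0.36 rad. The moment peaked at about 1.6 N m near 0.24 rad and then dropped, which fits the snap. The last pictures show the cover open.
- **Setting down:** The foot touched the worktop at the expected height. The lifter stayed standing after I let go, and the gripper is clear of everything.
- **Flask:** The before and after pictures of the flask area differ only by a small, even brightness change (at most 10 levels). I take that as lighting, so the flask has not moved.
- **Forces:** The readings I took between moves stayed at or below about 5 N.
- **Disagreement:** The two cameras differed by about 3 mm in x for the lamp base. I used a value between them, and the toe went in without touching.

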